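Take the lift-off lid from the pot and stand it in the lid rack

ROBOT

A 6-joint arm with a two-finger parallel gripper is mounted at the origin on the work surface. World frame = base frame: x ahead of the robot, y to its left, z up, the work surface at z = 0. Lengths are in m, angles in degrees, forces in N, time in s.
With the tool pointing down it reaches from about 0.3 to 0.75 m from the base axis. Payload 8.5 kg.
Tool frame: the origin (TCP) lies at the very end of the fingers, on their centre line; the grasp point (between the pads) lies 19 mm behind it; z points along the fingers, y is the line along which they close (so a half turn about z gives the same grasp; the last joint's range is limited). The gripper opens to 85 mm and grips with 20 to 120 N. Pads are 22 mm wide; open, the fingers measure 114 mm over their backs; the gripper's body (76 mm by 85 mm) begins 54 mm behind the grasp point. The pads swing forward as they close: fully open they stand 13 mm farther back than shut.
Start: joints at [60.43, 21.807, 74.336, -0, 83.858, -12.336], TCP at [0.163, 0.525, 0.231] pointing down, gripper open.
Joint ranges: [-178.18, 178.18], [-50.72, 133.34], [12.68, 142.11], [-81.47, 261.47], [9.98, 163.14], [-165.26, 165.26]. Speed limits (degrees/s): [136.94, 136.94, 180, 180, 180, 180].

INTERFACE

Orientations are given as a 3x3 rotation matrix whose columns are the frame's x, y, z axes.
In Python, from rig import env, imaging gives the robot as it stands. The module is installed in compiled form; this text tells all that it offers.
- The arm moves only by the tool arm_command, never from a script. Its arguments are lists of equal length, an entry for each row: "turn": the turn, a rotation vector about the tool's x, y, z in units of 5 degrees (1.0 is 5 degrees), a list of three; "xyz": the shift along the tool's x, y, z in units of 50 mm (1.0 is 50 mm), a list of three; "claw": the finger opening in mm, from 0 to 85.4. A call has 1 to 12 rows; each row shifts and turns the commanded pose from where the row before left it, along the tool's axes as they then stand; what a row does not reach is not made up. A row lasts 1/10 s, in which the tool goes at most 50 mm and 8.59 degrees, less where a joint would pass 70% of its speed; a pose out of reach is approached as far as the arm can. A call is refused whole if a number of a shift passes 1 or a number of a turn 1, either way. A call with a gripper value outside its range is refused whole. The fingers move at their own pace and stop on an object; "squeeze" is the grip in N (left out, the last holds). Time passes only in rows, so rows that do not move let the fingers close. It gives the time, the measured TCP pose, the force, the opening and the grip force at its end, in the units of the state.
- env.observe(): the state, without advancing time (a new reading comes with each control period).
- imaging.get_image(name): name is "scene" or "side" or "wrist"; returns (picture, depth): 480x640x3 uint8, blue, green, red; 480x640 float32, m along the optical axis (not along the pixel's ray), 0 where there is no reading.
- imaging.camera_info(name): a dict with "camera_matrix" (3x3 intrinsics, pixels), "k1" (the pictures are not rectified: a ray, as slopes to the right and down, at radius r is drawn at 1 + k1 r^2 times it, then the intrinsics apply), "rvec" (rotation vector, rad) and "tvec" (3), from world to camera coordinates, as OpenCV has them. Camera axes: x right, y down, z forward; pixel columns grow to the right and rows downward; lengths in m; the calibration is good to about 2 mm. A picture is of the moment at which its call begins: read the wrist's pose just before it. camera_info takes no time and is no camera call; for the wrist camera it gives the pose at the moment of the call.
- env.close_job(): hands the job in; it is judged then, once.
The state is a dict: "time_s": time; "q": joint angles; "qvel": joint speeds; "joint_efforts": joint torques, N m; "position": TCP position; "tool_rot": TCP orientation; "ft_force": force on the tool from outside, world axes, zero at the start; "wrist_torque": the same for the moment, N m; "grip_width": finger opening in m; "gripper_force": force on a finger pad.
Only numpy, scipy, OpenCV 4.12 (cv2) and the standard library are available. Lean on these libraries where they do the work, as an engineer would, in place of code of your own. Each camera call takes 0.05 s, during which the arm holds its last target. There are 200 camera calls.

TASK

Raise the small aluminium pot's lid by its ball knob until it stands upright on its hinge, then lift it straight up off the hinge rod. Stand it on edge, knob up, in the slot of the wooden lid rack, lowering it to the bottom of the slot rather than letting it drop.

Things in the scene. Friction and masses are not known exactly. Their poses are not given: they have to be found in the camera images.
- lid_knob (a point): Centre of the dark wooden ball knob, 22 mm across, on an 8 mm stalk sticking out level from the closed lid's front edge. Grasp here with a finger on either side of the stalk (closing along the hinge axis) so the ball can turn between them as the lid swings. 172 mm from the hinge axis, 36 mm beyond the lid's edge, 77 mm above the stool when closed. Axes as lid.
- lid: Loose round lid, 118 mm wide, 4 mm thick, a 6 mm step beneath, 0.2 kg, closed at start. Origin: middle of its hinge seat, which rests on the rod. x points from hinge to knob (up when upright), y along the hinge, z out of the upper face; disc centre at x 77 mm. Two forks at y +-24 mm, 18 mm thick, straddle the rod, reach 16 mm beyond the origin, open there: upright, 20 mm of lift frees them.
- hinge_pin (a point): Middle of the level steel hinge rod, 6 mm thick, 77 mm above the stool, behind the rim of the pot. x points level away from the pot's centre (from knob towards hinge), y along the rod, z up. The pot's centre is 77 mm from the rod; the pot is aluminium, fixed to the stool, 114 mm across, 75 mm high, with two ear handles.
- rack_slot (a point): Centre of the slot floor in the fixed light wooden lid rack, a block 82 x 150 mm, 82 mm high. The slot is 42 mm wide (along x), 150 mm long (along y, open at the ends) and 70 mm deep; its floor lies 12 mm above the stool. z up. When the lid stands upright in it, lid is 16 mm and the knob 188 mm above this point.

How it is judged:
By the outcome, as a careful person would: the job done as asked, in the order asked, and still so for the second after the job is handed in, with the robot touching nothing.
It also fails if it takes over 48 s, if anything falls off the work surface, if the arm or the gripper's body presses on something with over 40 N, if the wrist force passes 120 N, or if a joint passes its speed limit or range.

## Working session

There is one attempt and no reset: what is moved stays moved. The work goes in short steps, Python scripts to look and compute and a tool call to move; the robot and the scene stay as the last step left them, time stands still between calls to the robot, and variables do not carry over. Pictures are saved under pics/ and viewed, at most 10 in all, crops included, and the job is handed in when it is done.

Besides the shell and the picture viewer there is one more tool, called after "Request:" as name(argument=value, ...) on one line, values as JSON. arm_command: Moves the arm, as the interface text tells. Its arguments: {"type":"object","properties":{"turn":{"type":"array"},"xyz":{"type":"array"},"claw":{"type":"array"},"squeeze":{"type":"number"}},"required":["turn","xyz","claw"]}

```bash
mkdir -p pics; cat > h.py <<'E'
import numpy as np,cv2
from rig import env,imaging
def cam(n):
    c=imaging.camera_info(n);R=cv2.Rodrigues(np.array(c["rvec"],float))[0]
    return np.array(c["camera_matrix"],float),float(c["k1"]),R,np.array(c["tvec"],float).ravel()
def ray(C,u,v):
    K,k,R,t=C;d=np.array([(u-K[0,2])/K[0,0],(v-K[1,2])/K[1,1]]);s=d.copy()
    for _ in range(20): s=d/(1+k*(s@s))
    return -R.T@t, R.T@np.array([s[0],s[1],1.])
def plane(C,u,v,z):
    o,d=ray(C,u,v);return o+d*(z-o[2])/d[2]
def pt(C,u,v,dep):
    o,d=ray(C,u,v);return o+d*dep
E
python3 - <<'E'
from h import *
for n in("scene","side"):
    im,d=imaging.get_image(n);cv2.imwrite(f"pics/{n}0.png",im);np.save(f"{n}0.npy",d)
    C=cam(n);print(n,-C[2].T@C[3],C[2][2],C[0][0,0],C[1])
s=env.observe();print(s)
E
```

```text
scene [0.99581629 0.46201445 0.53049138] [-0.5475818  -0.61034808 -0.5723892 ] 539.1963778507693 0.056563813714998024
side [ 0.55405435 -0.490442    0.62481166] [ 0.02058885  0.66721667 -0.74457908] 440.6368060999473 -0.10302190642711478
{'time_s': 0.1, 'q': array([ 6.04301083e+01,  2.18378612e+01,  7.43786866e+01, -1.91866373e-04,
        8.38558450e+01, -1.23348796e+01]), 'qvel': array([-0.04764014, -0.05517699, -0.01449252,  0.00372023,  0.1232385 ,
       -0.04439604]), 'joint_efforts': array([ 4.18162846e-03, -4.49225628e+01, -2.31653595e+01, -1.27643902e-04,
        3.70132140e-03,  4.15205432e-05]), 'position': array([0.16283042, 0.5250852 , 0.2307768 ]), 'tool_rot': array([[-9.55097508e-01,  2.96291014e-01, -6.20618037e-04],
       [ 2.96291544e-01,  9.55096911e-01, -1.10057011e-03],
       [ 2.66661338e-04, -1.23503564e-03, -9.99999202e-01]]), 'ft_force': array([ 0.15459553, -0.29588083,  0.16775041]), 'wrist_torque': array([0.02168683, 0.04005192, 0.00108508]), 'gripper_force': 0.0, 'grip_width': 0.0856075049110877}
```

View pics/scene0.png

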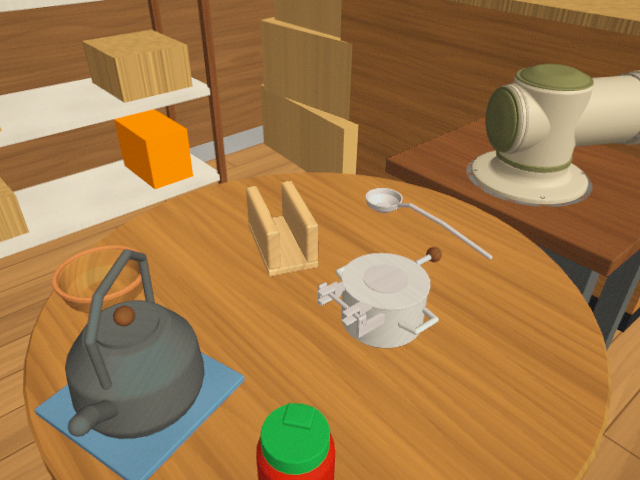

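View pics/side0.png

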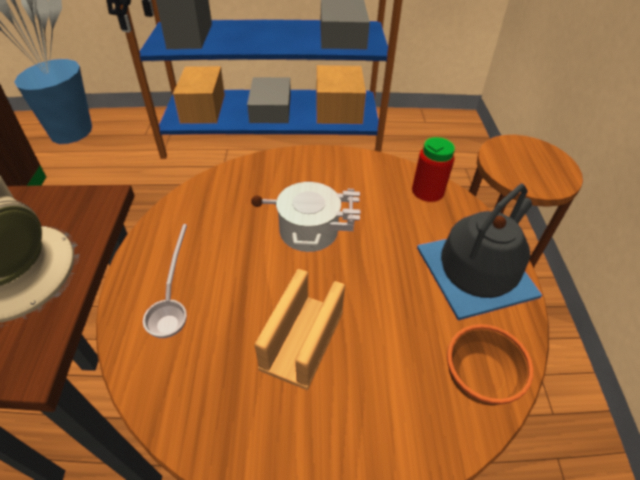

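The scene picture shows the pot at (385,300), its knob at (434,254), the hinge on the left at (335,300), and the rack at (283,235). In the side picture the knob is at (257,201), the hinge at (350,208) and the rack at (302,325).

```bash
python3 - <<'E'
from h import *
P={}
for n,sz in(("scene",[(425,268,446,244)]),("side",[(248,210,266,192)])):
    im=cv2.imread(f"pics/{n}0.png");d=np.load(f"{n}0.npy");C=cam(n)
    x0,y1,x1,y0=sz[0];sub=im[y0:y1,x0:x1].astype(int)
    m=(sub.sum(2)<210);ys,xs=np.nonzero(m);u,v=xs.mean()+x0,ys.mean()+y0
    dd=np.median(d[y0:y1,x0:x1][m]);print(n,"knob",u,v,m.sum(),pt(C,u,v,dd+0.009));P[n]=ray(C,u,v)
    # table height
    for q in {"scene":[(480,400),(300,350),(350,240)],"side":[(220,300),(380,300),(250,230)]}[n]: print("tab",q,pt(C,*q,d[q[1],q[0]]))
    # cloud of top at z band
    vv,uu=np.mgrid[0:480,0:640]
    pts=cv2.undistortPoints(np.dstack([uu,vv]).reshape(-1,1,2).astype(float),np.eye(3),None) if 0 else None
    K,k,R,t=C;s0=np.stack([(uu-K[0,2])/K[0,0],(vv-K[1,2])/K[1,1]],-1);s=s0
    for _ in range(10): s=s0/(1+k*(s**2).sum(-1,keepdims=True))
    c=np.dstack([s,np.ones(uu.shape)])*d[...,None];W=(c-t)@R;W[d==0]=np.nan;np.save(f"{n}_W.npy",W)
(o1,d1),(o2,d2)=P["scene"],P["side"]
A=np.stack([d1,-d2],1);s=np.linalg.lstsq(A,o2-o1,rcond=None)[0];a,b=o1+s[0]*d1,o2+s[1]*d2;print("tri",a,b)
W=np.load("scene_W.npy");print("scene lid/pot/rack",W[279,385],W[268,283],[W[v,u] for u,v in((262,225),(300,215))])
W=np.load("side_W.npy");print("side",W[203,309],W[345,300],[W[v,u] for u,v in((283,310),(325,325))])
E
```

```text
scene knob 430.35135135135135 254.0810810810811 37 [0.45901399 0.10387905 0.07543555]
tab (480, 400) [0.56162798 0.27329812 0.00067335]
tab (300, 350) [6.73863359e-01 6.92576262e-02 6.45518194e-04]
tab (350, 240) [ 0.44403585 -0.07124303  0.00115852]
side knob 256.34375 201.125 96 [0.45699597 0.10948625 0.07691915]
tab (220, 300) [ 0.4015427  -0.05733078  0.00072112]
tab (380, 300) [ 6.76558009e-01 -5.65796559e-02  4.67506091e-04]
tab (250, 230) [4.37971157e-01 1.09494680e-01 3.77604356e-04]
tri [0.46072806 0.10502262 0.0768886 ] [0.45743426 0.10677716 0.07939327]
scene lid/pot/rack [0.55477006 0.10405135 0.08017791] [ 0.58986705 -0.07257255  0.0129522 ] [array([ 0.59981766, -0.10850767,  0.07974651]), array([ 0.53841991, -0.09162319,  0.08076044])]
side [0.55366857 0.10104944 0.08048776] [ 0.54036692 -0.15036522  0.0132186 ] [array([ 0.51617321, -0.13103447,  0.08209744]), array([ 0.57719929, -0.15555333,  0.08054499])]
```

```bash
python3 - <<'E'
from h import *
for n,uv in(("scene",(434,254)),("side",(257,201))):
    W=np.load(f"{n}_W.npy");im=cv2.imread(f"pics/{n}0.png");x,y,z=np.moveaxis(W,2,0)
    # knob: dark pixels
    m=np.zeros(im.shape[:2],bool);u,v=uv;m[v-12:v+13,u-13:u+14]=True
    hsv=cv2.cvtColor(im,cv2.COLOR_BGR2HSV);kn=m&(hsv[...,2]<140)&(z>.05)
    p=W[kn]; A=np.c_[2*p,np.ones(len(p))];dirn=ray(cam(n),u,v)[1];dirn/=np.linalg.norm(dirn)
    ys,xs=np.nonzero(kn);(cx,cy),r=cv2.minEnclosingCircle(np.c_[xs,ys].astype(np.float32))
    print(n,"knob",kn.sum(),(cx,cy,r),plane(cam(n),cx,cy,.077))
    white=(hsv[...,1]<60)&(z>.074)&(z<.095)&(abs(x-.555)<.13)&(abs(y-.103)<.1)
    q=W[white][:,:2].astype(np.float32)
    # disc: convex hull circle of points within 63mm of rough centre
    c=np.array([.554,.103])
    for _ in range(10):
        e=q[np.linalg.norm(q-c,axis=1)<.062];cc,r=cv2.minEnclosingCircle(e);c=np.array(cc)
    print(" disc",c,r,len(e)," mean",e.mean(0))
    far=q[(np.linalg.norm(q-c,axis=1)>.066)];hp=far[far[:,0]>.6];print(" hinge pts",len(hp),hp.mean(0),hp.min(0),hp.max(0))
    st=far[(far[:,0]<.49)&(far[:,0]>.472)];print(" stalk",len(st),st.mean(0) if len(st) else 0)
    rk=(z>.076)&(z<.087)&(x>.4)&(x<.68)&(y>-.26)&(y<.02)
    nl,lab,stt,_=cv2.connectedComponentsWithStats(rk.astype(np.uint8))
    for i in range(1,nl):
        if stt[i,4]>60:
            g=W[lab==i][:,:2].astype(np.float32);b=cv2.minAreaRect(g);print(" rail",stt[i,4],b)
    fl=(z>.009)&(z<.016)&(x>.4)&(x<.68)&(y>-.26)&(y<.02);g=W[cv2.erode(fl.astype(np.uint8),np.ones((3,3)))>0][:,:2].astype(np.float32)
    print(" floor",len(g),cv2.minAreaRect(g))
E
```

```text
scene knob 109 (433.21429443359375, 254.2142791748047, 7.508595943450928) [0.45802331 0.10796993 0.077     ]
 disc [0.55400354 0.1032213 ] 0.0619153268635273 4019  mean [0.5567623  0.10637482]
 hinge pts 641 [0.6304973  0.10346758] [0.61390704 0.05855636] [0.64772385 0.14170161]
 stalk 52 [0.48046702 0.10868398]
 rail 644 ((0.5164057612419128, -0.12189564853906631), (0.1501193791627884, 0.019895067438483238), 66.8780517578125)
 rail 661 ((0.5723417401313782, -0.14748594164848328), (0.1510712206363678, 0.020286668092012405), 66.6405258178711)
 floor 726 ((0.5500872731208801, -0.13547533750534058), (0.14644357562065125, 0.07289812713861465), 69.5589370727539)
side knob 120 (260.5, 200.5, 9.617792129516602) [0.46451243 0.11112346 0.077     ]
 disc [0.55465084 0.10101027] 0.06161050871014595 2276  mean [0.5530866  0.09847815]
 hinge pts 245 [0.6274367  0.09228088] [0.613611   0.05518357] [0.6438899  0.13734171]
 stalk 15 [0.48082417 0.10545324]
 rail 1197 ((0.515445351600647, -0.12368633598089218), (0.14936447143554688, 0.0208723284304142), 67.09424591064453)
 rail 1270 ((0.5723470449447632, -0.1479581594467163), (0.14921170473098755, 0.020910730585455894), 66.71611022949219)
 floor 1311 ((0.5413243770599365, -0.13520565629005432), (0.1467476487159729, 0.0407894030213356), 67.16419219970703)
```

Table at z≈0. Knob ≈ (0.459, 0.1075), disc centre ≈ (0.554, 0.102), 95 mm apart as specified. Slot centre ≈ (0.544, −0.135), with its long axis at 66.8°. The rail sizes match too. Next I move above the knob.

Request:
arm_command(turn=[[0,0,0],[0,0,0],[0,0,0],[0,0,0],[0,0,0],[0,0,0],[0,0,0],[0,0,0],[0,0,0],[0,0,0],[0,0,0],[0,0,0]], xyz=[[-0.677,-0.519,0],[-0.677,-0.519,0],[-0.677,-0.519,0],[-0.677,-0.519,0],[-0.677,-0.519,0],[-0.677,-0.519,0],[-0.677,-0.519,0],[-0.677,-0.519,0],[-0.677,-0.519,0],[-0.677,-0.519,0],[-0.677,-0.519,0],[-0.677,-0.519,0]], claw=[60,60,60,60,60,60,60,60,60,60,60,60], squeeze=25)

```text
time_s: 1.3
position: [0.4593, 0.1059, 0.2312]
tool_rot: [[-0.955, 0.297, -0.0], [0.297, 0.955, 0.0], [0.0, -0.0, -1.0]]
ft_force: [0.0, 0.6, 0.0]
grip_width: 0.06
gripper_force: 0.0
```

Request:
arm_command(turn=[[0,0,-0.9],[0,0,-0.9],[0,0,-0.98],[0,0,0],[0,0,0]], xyz=[[0,0,0],[0,0,0],[0,0,0],[0,0,0],[0,0,0]], claw=[60,60,60,60,60])

```text
time_s: 1.8
position: [0.4585, 0.1075, 0.2312]
tool_rot: [[-0.998, 0.06, -0.0], [0.06, 0.998, -0.0], [0.0, -0.0, -1.0]]
ft_force: [-0.1, -0.4, -0.6]
grip_width: 0.0597
gripper_force: 0.0
```

```bash
python3 - <<'E'
from h import *
s=env.observe();print(s["position"],s["tool_rot"],s["q"],s["grip_width"])
C=cam("wrist");im,d=imaging.get_image("wrist");cv2.imwrite("pics/w1.png",im);np.save("w1.npy",d);np.save("w1C.npy",np.array(C,dtype=object),allow_pickle=True)
print(-C[2].T@C[3],C[2][2])
E
```

```text
[0.45854657 0.10753228 0.23117983] [[-9.98176329e-01  6.03644741e-02 -3.83542480e-04]
 [ 6.03644902e-02  9.98176401e-01 -3.05822469e-05]
 [ 3.80996971e-04 -5.36788212e-05 -9.99999926e-01]] [-1.24750578e+00  1.38807219e+01  8.62040357e+01 -2.26509655e-03
  7.99371745e+01 -8.77863755e+01] 0.059714938520110304
[0.37811786 0.11079675 0.37410032] [ 0.31663358 -0.01886413 -0.94836033]
```

View pics/w1.png

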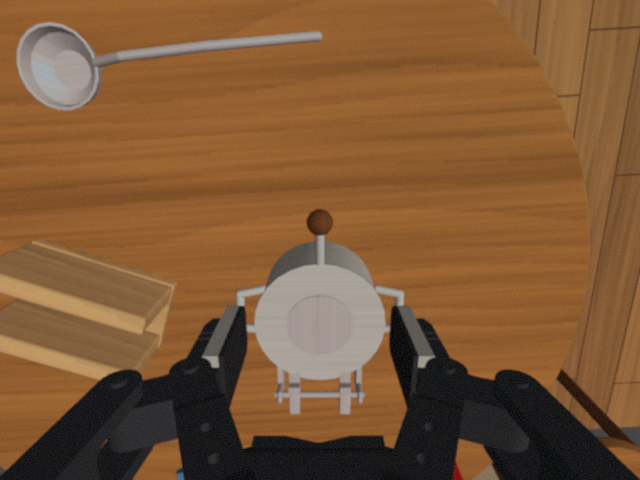

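The wrist view shows the knob at (320,222), the lid disc at about (320,322) and the hinge rod at y≈397 between x=278 and 362, so it is nearly symmetric about the tool.

```bash
python3 - <<'E'
from h import *
C=cam("wrist");im=cv2.imread("pics/w1.png");hsv=cv2.cvtColor(im,cv2.COLOR_BGR2HSV)
m=np.zeros((480,640),np.uint8);m[205:240,303:338]=1
m&=(hsv[...,2]<125).astype(np.uint8)
n,l,s,c=cv2.connectedComponentsWithStats(m);i=1+s[1:,4].argmax();print(s[i],c[i])
k=plane(C,s[i][0]+s[i][2]/2-.5,s[i][1]+s[i][3]/2-.5,.077);print("knob",k)
# rod between forks & ends
for u,v in((300,396),(320,396),(340,396),(277,396),(362,396)): print((u,v),im[v-7:v+8,u].sum(1) if u in(300,320,340) else "",plane(C,u,v,.077))
g=(hsv[...,1]<50).astype(np.uint8)&(hsv[...,2]>110)
row=np.nonzero(g[300,250:395])[0]+250
a=plane(C,row.min(),300,.081);b=plane(C,row.max(),300,.081);print("disc row",row.min(),row.max(),(a+b)/2)
E
```

```text
[306 209  27  31 579] [319.00518135 222.22625216]
knob [0.45997151 0.10689368 0.077     ]
(300, 396) [377 369 348 372 411 448 464 449 403 381 376 380 382 382 359] [0.63174637 0.07813576 0.077     ]
(320, 396) [299 292 307 349 406 457 468 447 392 305 289 294 307 309 300] [0.6329268  0.09754688 0.077     ]
(340, 396) [405 415 413 423 423 445 443 429 407 390 387 399 395 404 396] [0.63411764 0.11695894 0.077     ]
(277, 396)  [0.63040148 0.05580909 0.077     ]
(362, 396)  [0.63543992 0.13831791 0.077     ]
disc row 259 380 [0.52735261 0.10330091 0.081     ]
```

Request:
arm_command(turn=[[0,0,0],[0,0,0],[0,0,0],[0,0,0],[0,0,0],[0,0,0],[0,0,0],[0,0,0]], xyz=[[-0.03,-0.01,0.6],[0,0,0.6],[0,0,0.6],[0,0,0.6],[0,0,0.6],[0,0,0.46],[0,0,0],[0,0,0]], claw=[60,60,60,60,60,60,60,60])

```text
time_s: 2.65
position: [0.4604, 0.107, 0.0588]
tool_rot: [[-0.998, 0.059, 0.0], [0.059, 0.998, -0.0], [-0.0, -0.0, -1.0]]
ft_force: [0.4, -0.5, -0.4]
grip_width: 0.0601
gripper_force: 0.0
```

Request:
arm_command(turn=[[0,0,0],[0,0,0],[0,0,0],[0,0,0],[0,0,0],[0,0,0],[0,0,0],[0,0,0]], xyz=[[0,0,0],[0,0,0],[0,0,0],[0,0,0],[0,0,0],[0,0,0],[0,0,0],[0,0,0]], claw=[45,35,28,24,20,16,16,16], squeeze=25)

```text
time_s: 3.45
position: [0.4603, 0.107, 0.0584]
tool_rot: [[-0.998, 0.058, 0.0], [0.058, 0.998, 0.0], [-0.0, 0.0, -1.0]]
ft_force: [0.2, -0.5, 2.8]
grip_width: 0.0202
gripper_force: 24.3
```

```bash
python3 - <<'E'
from h import *
im,d=imaging.get_image("wrist");im2,_=imaging.get_image("side")
cv2.imwrite("pics/g1.png",np.hstack([cv2.resize(im[100:480,120:520],(400,380)),cv2.resize(im2[150:270,210:370],(400,380))]))
print(env.observe())
E
```

```text
{'time_s': 3.55, 'q': array([-1.31859878e+00,  2.66283227e+01,  1.00626344e+02,  2.96946265e-03,
        5.27241935e+01, -8.79862893e+01]), 'qvel': array([ 0.12799338,  0.00534444,  0.02599043,  0.04301362,  0.01194194,
       -0.03516841]), 'joint_efforts': array([-3.17899743e-01, -3.98949444e+01, -1.40168390e+01, -1.43304742e-01,
        1.43651501e-01,  2.43778835e-02]), 'position': array([0.46027497, 0.10694716, 0.05838832]), 'tool_rot': array([[-9.98307305e-01,  5.81583072e-02,  3.69805426e-04],
       [ 5.81583232e-02,  9.98307372e-01,  3.27389420e-05],
       [-3.67275442e-04,  5.41907884e-05, -9.99999931e-01]]), 'ft_force': array([0.42137718, 0.5478179 , 2.70637682]), 'wrist_torque': array([ 0.13797502, -0.12232328,  0.01927493]), 'gripper_force': 24.319911003112793, 'grip_width': 0.019994026149831572}
```

View pics/g1.png

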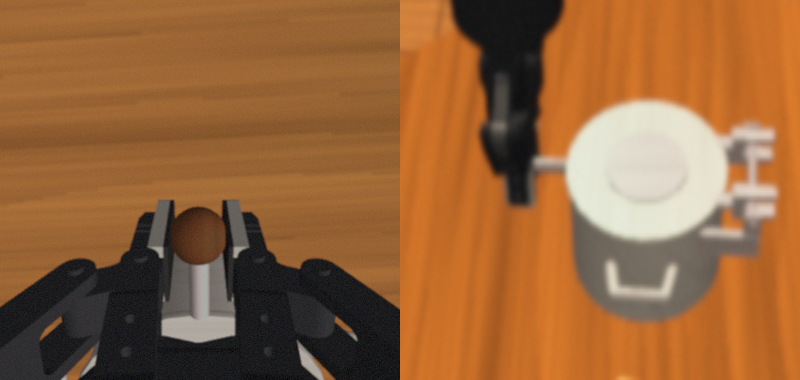

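The ball sits centred between the pads with the stalk free between the fingers, at 24 N. Now I swing the first half of the arc.

Request:
arm_command(turn=[[0,0,0],[0,0,0],[0,0,0],[0,0,0],[0,0,0],[0,0,0],[0,0,0],[0,0,0],[0,0,0],[0,0,0],[0,0,0],[0,0,0]], xyz=[[-0.007,0,-0.225],[-0.022,0,-0.224],[-0.037,0,-0.222],[-0.051,0,-0.219],[-0.065,0,-0.216],[-0.079,0,-0.211],[-0.093,0,-0.205],[-0.106,0,-0.199],[-0.119,0,-0.191],[-0.131,0,-0.183],[-0.143,0,-0.174],[-0.154,0,-0.164]], claw=[16,16,16,16,16,16,16,16,16,16,16,16])

```text
time_s: 4.75
position: [0.5101, 0.1039, 0.1798]
tool_rot: [[-0.998, 0.058, -0.002], [0.058, 0.998, -0.0], [0.002, -0.0, -1.0]]
ft_force: [-0.1, -0.3, -1.0]
grip_width: 0.0202
gripper_force: 24.5
```

```bash
python3 - <<'E'
from h import *
im,d=imaging.get_image("wrist");im2,_=imaging.get_image("side")
cv2.imwrite("pics/g2.png",np.hstack([cv2.resize(im[100:480,120:520],(400,380)),cv2.resize(im2[90:270,210:400],(400,380))]))
s=env.observe();print(s["position"],s["ft_force"],s["gripper_force"],s["grip_width"])
E
```

```text
[0.51096247 0.10382723 0.18016329] [ 0.22113118 -0.27299213 -0.7567764 ] 24.473703503608704 0.01985769997283254
```

View pics/g2.png

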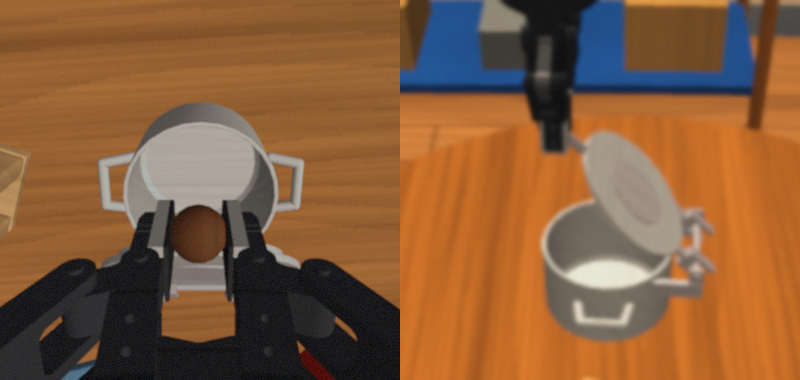

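The lid is at about 45° with its forks still on the rod, and the ball is still centred in the pads. The forces are tiny, so I continue with the second half.

Request:
arm_command(turn=[[0,0,0],[0,0,0],[0,0,0],[0,0,0],[0,0,0],[0,0,0],[0,0,0],[0,0,0],[0,0,0],[0,0,0],[0,0,0],[0,0,0]], xyz=[[-0.164,0,-0.154],[-0.174,0,-0.143],[-0.183,0,-0.131],[-0.191,0,-0.119],[-0.199,0,-0.106],[-0.205,0,-0.093],[-0.211,0,-0.079],[-0.216,0,-0.065],[-0.219,0,-0.051],[-0.222,0,-0.037],[-0.224,0,-0.022],[-0.225,0,-0.007]], claw=[16,16,16,16,16,16,16,16,16,16,16,16])

```text
time_s: 6.05
position: [0.6316, 0.097, 0.2294]
tool_rot: [[-0.998, 0.058, -0.002], [0.058, 0.998, 0.0], [0.002, -0.0, -1.0]]
ft_force: [-0.8, 0.0, 0.1]
grip_width: 0.0204
gripper_force: 24.6
```

Request:
arm_command(turn=[[0,0,0],[0,0,0],[0,0,0]], xyz=[[0,0,0],[0,0,0],[0,0,0]], claw=[16,16,16])

```text
time_s: 6.35
position: [0.631, 0.097, 0.2297]
tool_rot: [[-0.998, 0.058, -0.002], [0.058, 0.998, -0.0], [0.002, -0.0, -1.0]]
ft_force: [-0.5, -1.2, -2.0]
grip_width: 0.02
gripper_force: 24.5
```

```bash
python3 - <<'E'
from h import *
im,d=imaging.get_image("scene");im2,_=imaging.get_image("side")
cv2.imwrite("pics/g3.png",np.hstack([cv2.resize(im[160:350,280:480],(400,380)),cv2.resize(im2[80:270,230:430],(400,380))]))
s=env.observe();print(s["position"],s["ft_force"],s["gripper_force"],s["grip_width"],s["q"])
E
```

```text
[0.6312065  0.09700839 0.23000712] [-1.18786328  0.31626295 -2.15051586] 24.487224519252777 0.020418235874320106 [-1.86379680e+00  3.10585543e+01  5.88915779e+01 -3.06707201e-03
  9.01097930e+01 -8.85365380e+01]
```

View pics/g3.png

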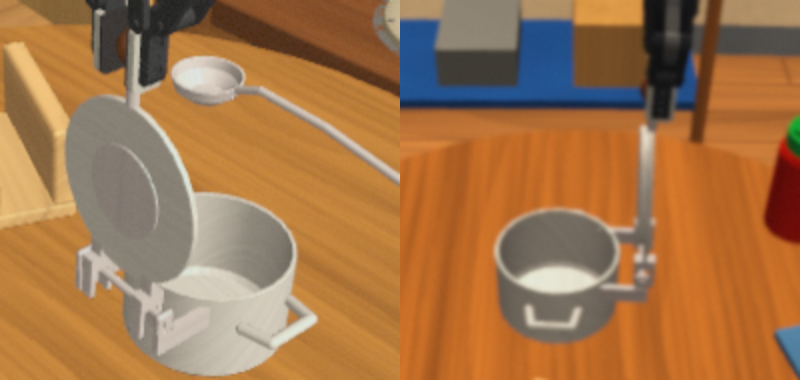

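The lid stands upright over the rod. I firm the grip and lift straight up 80 mm.

Request:
arm_command(turn=[[0,0,0],[0,0,0],[0,0,0],[0,0,0],[0,0,0],[0,0,0],[0,0,0],[0,0,0],[0,0,0],[0,0,0],[0,0,0],[0,0,0]], xyz=[[0,0,0],[0,0,0],[0,0,-0.1],[0,0,-0.15],[0,0,-0.15],[0,0,-0.2],[0,0,-0.2],[0,0,-0.2],[0,0,-0.2],[0,0,-0.2],[0,0,-0.15],[0,0,-0.05]], claw=[16,16,16,16,16,16,16,16,16,16,16,16], squeeze=50)

```text
time_s: 7.65
position: [0.632, 0.0969, 0.3114]
tool_rot: [[-0.998, 0.058, 0.001], [0.058, 0.998, -0.0], [-0.001, 0.0, -1.0]]
ft_force: [0.5, -0.1, -1.1]
grip_width: 0.019
gripper_force: 48.8
```

```bash
python3 - <<'E'
from h import *
im,d=imaging.get_image("scene");im2,_=imaging.get_image("side")
cv2.imwrite("pics/g4.png",np.hstack([cv2.resize(im[130:350,250:480],(400,380)),cv2.resize(im2[50:270,230:460],(400,380))]))
s=env.observe();print(s["position"],s["ft_force"],s["gripper_force"],s["grip_width"],s["q"])
p=s["position"];R=s["tool_rot"]
t=np.array([.5441,-.1352,p[2]]);print("shift tool units",R.T@(t-p)/.05, "yaw",np.degrees(np.arctan2(R[1,1],R[0,1])))
E
```

```text
[0.63187907 0.0969091  0.3105222 ] [-0.18112147 -0.33354214 -1.46569643] 48.807138204574585 0.0193032489217624 [-1.87117745e+00  2.94304713e+01  4.88922166e+01 -2.31839409e-03
  1.01659970e+02 -8.85344005e+01]
shift tool units [ 1.48236891e+00 -4.73650741e+00 -2.99071418e-04] yaw 86.66275386700013
```

View pics/g4.png

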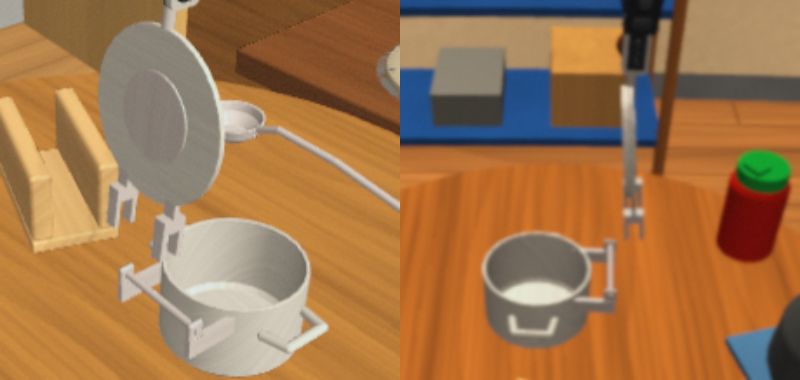

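The lid is clear of the rod and hangs upright. Now I carry it over the slot and turn it.

Request:
arm_command(turn=[[0,0,0],[0,0,0],[0,0,0],[0,0,0],[0,0,0],[0,0,0],[0,0,0],[0,0,0],[0,0,0],[0,0,0],[0,0,0],[0,0,0]], xyz=[[0.047,-0.15,0],[0.094,-0.3,0],[0.141,-0.45,0],[0.156,-0.5,0],[0.156,-0.5,0],[0.156,-0.5,0],[0.156,-0.5,0],[0.156,-0.5,0],[0.156,-0.5,0],[0.125,-0.4,0],[0.088,-0.28,0],[0.05,-0.16,0]], claw=[16,16,16,16,16,16,16,16,16,16,16,16])

```text
time_s: 8.95
position: [0.5433, -0.1368, 0.3103]
tool_rot: [[-0.998, 0.06, -0.0], [0.06, 0.998, -0.0], [0.0, -0.0, -1.0]]
ft_force: [0.5, 0.5, -2.3]
grip_width: 0.0193
gripper_force: 48.9
```

Request:
arm_command(turn=[[0,0,0.5],[0,0,0.8],[0,0,0.8],[0,0,0.8],[0,0,0.7],[0,0,0.37],[0,0,0],[0,0,0],[0,0,0]], xyz=[[0,0,0],[0,0,0],[0,0,0],[0,0,0],[0,0,0],[0,0,0],[0,0,0],[0,0,0],[0,0,0]], claw=[16,16,16,16,16,16,16,16,16])

```text
time_s: 9.85
position: [0.5441, -0.1353, 0.3103]
tool_rot: [[-0.92, 0.393, -0.0], [0.393, 0.92, 0.0], [0.0, 0.0, -1.0]]
ft_force: [0.6, -0.4, -2.2]
grip_width: 0.0187
gripper_force: 48.9
```

```bash
python3 - <<'E'
from h import *
im,d=imaging.get_image("scene");im2,d2=imaging.get_image("side")
cv2.imwrite("pics/g5.png",np.hstack([cv2.resize(im[70:290,190:420],(400,380)),cv2.resize(im2[140:400,200:440],(400,380))]))
s=env.observe();print(s["position"],s["ft_force"],s["gripper_force"],s["grip_width"],s["q"])
p=s["position"];R=s["tool_rot"]
t=np.array([.5441,-.1352,p[2]]);print("shift",R.T@(t-p)/.05, "yaw",np.degrees(np.arctan2(R[1,1],R[0,1])))
# lid plane from depth in both views: across-slot offset vs height
n=np.array([np.sin(np.radians(66.8)),-np.cos(np.radians(66.8))])
for nm,D in(("scene",d),("side",d2)):
    K,k,Rr,tt=cam(nm);vv,uu=np.mgrid[0:480,0:640];s0=np.stack([(uu-K[0,2])/K[0,0],(vv-K[1,2])/K[1,1]],-1);q=s0
    for _ in range(10): q=s0/(1+k*(q**2).sum(-1,keepdims=True))
    W=(np.dstack([q,np.ones(uu.shape)])*D[...,None]-tt)@Rr
    rel=W[...,:2]-[.5441,-.1352];a=rel@n;b=rel@np.array([-n[1],n[0]])
    for z0,z1 in((.125,.15),(.16,.18),(.19,.21),(.22,.24),(.25,.27)):
        m=(D>0)&(abs(a)<.045)&(abs(b)<.075)&(W[...,2]>z0)&(W[...,2]<z1)
        if m.sum(): print(nm,z0,m.sum(),np.round(np.percentile(a[m],[5,50,95])*1e3,1),np.round(np.percentile(b[m],[2,98])*1e3,1))
E
```

```text
[ 0.54411285 -0.13532355  0.31031036] [-0.44781799 -0.7141274  -1.72956426] 48.90320599079132 0.019115723378423922 [-2.60638605e+01  2.05457766e+01  6.33679940e+01  1.45464953e-03
  9.60873090e+01 -9.29083930e+01]
shift [1.20792015e-03 2.17081073e-03 7.79923807e-08] yaw 66.84468676862112
scene 0.125 54 [ 6.9 21.6 24. ] [-24.7  31.7]
scene 0.16 247 [ 5.3 14.  21.5] [-26.5  31.8]
scene 0.19 245 [ 8.2 10.9 12. ] [-46.7  52.9]
scene 0.22 356 [-0.2  8.2  9.8] [-52.7  60. ]
scene 0.25 379 [-4.   4.4  6.5] [-47.4  55.7]
side 0.125 80 [ 7.4 10.4 24.1] [-26.7  30.3]
side 0.16 281 [ 7.  15.6 22. ] [-27.1  30.1]
side 0.19 377 [10.  11.3 12.3] [-47.4  48.4]
side 0.22 581 [ 6.8  8.6 10.2] [-56.9  56.1]
side 0.25 702 [-3.3  4.9  7. ] [-52.8  51. ]
```

View pics/g5.png

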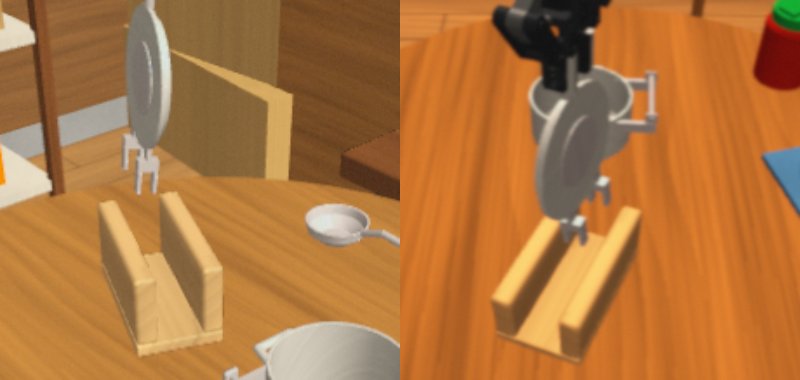

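The lid is over the slot but leans about 6° towards +x of the slot. That puts the fork ends about 15 mm off centre. I'll tilt the tool about its y axis to stand the lid plumb, then measure again.

Request:
arm_command(turn=[[0,0.3,0],[0,0.56,0],[0,0.3,0],[0,0,0],[0,0,0],[0,0,0]], xyz=[[0,0,0],[0,0,0],[0,0,0],[0,0,0],[0,0,0],[0,0,0]], claw=[16,16,16,16,16,16])

```text
time_s: 10.55
position: [0.544, -0.1353, 0.3105]
tool_rot: [[-0.915, 0.394, -0.092], [0.392, 0.919, 0.039], [0.1, 0.0, -0.995]]
ft_force: [0.5, 0.4, -1.3]
grip_width: 0.0188
gripper_force: 48.9
```

```bash
cat > m.py <<'E'
from h import *
def meas(zs,pic=None):
    n=np.array([np.sin(np.radians(66.8)),-np.cos(np.radians(66.8))])
    for nm in("scene","side"):
        im,D=imaging.get_image(nm)
        if pic: cv2.imwrite(f"pics/{pic}_{nm}.png",im)
        K,k,Rr,tt=cam(nm);vv,uu=np.mgrid[0:480,0:640];s0=np.stack([(uu-K[0,2])/K[0,0],(vv-K[1,2])/K[1,1]],-1);q=s0
        for _ in range(10): q=s0/(1+k*(q**2).sum(-1,keepdims=True))
        W=(np.dstack([q,np.ones(uu.shape)])*D[...,None]-tt)@Rr
        rel=W[...,:2]-[.5441,-.1352];a=rel@n;b=rel@np.array([-n[1],n[0]])
        for z0,z1 in zs:
            m=(D>0)&(abs(a)<.045)&(abs(b)<.075)&(W[...,2]>z0)&(W[...,2]<z1)
            if m.sum(): print(nm,z0,m.sum(),np.round(np.percentile(a[m],[5,50,95])*1e3,1),np.round(np.percentile(b[m],[2,98])*1e3,1))
    s=env.observe();p=s["position"];R=s["tool_rot"];print(s["time_s"],p,s["ft_force"],s["gripper_force"])
    g=p-.019*R[:,2];print("grasp pt",g,"a,b mm",(g[:2]-[.5441,-.1352])@n*1e3,"down in tool",R.T@[0,0,-1],"n in tool",R.T@[*n,0])
E
python3 - <<'E'
from m import *
meas([(.125,.15),(.16,.18),(.19,.21),(.22,.24),(.25,.27)])
E
```

```text
scene 0.125 55 [-7.9  6.3  8.8] [-27.  32.]
scene 0.16 223 [-7.8  1.5  8.4] [-24.3  32.2]
scene 0.19 214 [-2.   0.9  1.8] [-43.   52.3]
scene 0.22 325 [-7.4  0.8  2. ] [-52.   59.6]
scene 0.25 349 [-8.3 -0.   1.5] [-46.9  55.5]
side 0.125 68 [-7.9  5.7  9.2] [-26.7  29.5]
side 0.16 257 [-5.5  3.1  8.8] [-27.3  29.5]
side 0.19 311 [0.7 1.2 2.1] [-46.4  48. ]
side 0.22 501 [-1.5  1.2  2.3] [-56.9  56.8]
side 0.25 620 [-8.1  0.3  1.8] [-53.   50.7]
10.65 [ 0.54398851 -0.13526682  0.31052829] [-0.20356539  0.34214029 -1.57170638] 48.928492069244385
grasp pt [ 0.54574272 -0.13601721  0.32943225] a,b mm 1.8318116397511006 down in tool [-1.00419192e-01  3.32761024e-05  9.94945217e-01] n in tool [-9.94945149e-01 -3.75762303e-04 -1.00419173e-01]
```

The lid is now plumb, with the forks at −8 to +9 mm in a ±21 mm slot. I lower 115 mm, which leaves about 14 mm to the floor.

Request:
arm_command(turn=[[0,0,0],[0,0,0],[0,0,0],[0,0,0],[0,0,0],[0,0,0],[0,0,0],[0,0,0],[0,0,0],[0,0,0],[0,0,0],[0,0,0]], xyz=[[-0.012,0,0.12],[-0.022,0,0.22],[-0.022,0,0.22],[-0.022,0,0.22],[-0.022,0,0.22],[-0.022,0,0.22],[-0.022,0,0.22],[-0.022,0,0.22],[-0.022,0,0.22],[-0.022,0,0.22],[-0.013,0,0.13],[-0.006,0,0.06]], claw=[16,16,16,16,16,16,16,16,16,16,16,16])

```text
time_s: 11.85
position: [0.5438, -0.1352, 0.1945]
tool_rot: [[-0.914, 0.394, -0.094], [0.392, 0.919, 0.04], [0.102, 0.0, -0.995]]
ft_force: [0.4, -0.1, -1.7]
grip_width: 0.0191
gripper_force: 48.9
```

```bash
python3 - <<'E'
from m import *
meas([(.09,.11),(.11,.13),(.14,.155)])
E
```

```text
scene 0.09 213 [-7.3  0.5  1.9] [-51.7  58.1]
scene 0.11 259 [-8.   0.4  1.7] [-51.3  59.7]
scene 0.14 215 [-8.9 -0.3  1. ] [-46.6  53.5]
side 0.09 266 [0.2 1.  2.2] [-55.   53.9]
side 0.11 335 [-2.9  0.8  2. ] [-57.1  56.8]
side 0.14 305 [-8.6  0.1  1.4] [-51.7  49.8]
11.95 [ 0.54394044 -0.13526841  0.19500634] [ 0.128497   -0.05884682 -0.27144458] 48.92982244491577
grasp pt [ 0.54571141 -0.13602735  0.21390839] a,b mm 1.8070359211308828 down in tool [-1.01407288e-01 -2.70984827e-05  9.94844994e-01] n in tool [-9.94844944e-01 -3.13434353e-04 -1.01407291e-01]
```

Request:
arm_command(turn=[[0,0,0],[0,0,0],[0,0,0],[0,0,0],[0,0,0],[0,0,0]], xyz=[[-0.006,0,0.06],[-0.006,0,0.06],[-0.006,0,0.06],[-0.004,0,0.04],[-0.002,0,0.02],[0,0,0]], claw=[16,16,16,16,16,16])

```text
time_s: 12.55
position: [0.5439, -0.1353, 0.1831]
tool_rot: [[-0.915, 0.394, -0.093], [0.392, 0.919, 0.04], [0.101, -0.0, -0.995]]
ft_force: [-0.7, 0.2, -1.5]
grip_width: 0.019
gripper_force: 48.9
```

Request:
arm_command(turn=[[0,0,0],[0,0,0],[0,0,0]], xyz=[[-0.002,0,0.02],[0,0,0],[0,0,0]], claw=[16,16,16])

```text
time_s: 12.85
position: [0.544, -0.1353, 0.1822]
tool_rot: [[-0.915, 0.394, -0.093], [0.392, 0.919, 0.04], [0.101, -0.0, -0.995]]
ft_force: [-0.7, -0.2, -2.1]
grip_width: 0.0192
gripper_force: 48.9
```

Request:
arm_command(turn=[[0,0,0],[0,0,0],[0,0,0]], xyz=[[-0.002,0,0.02],[0,0,0],[0,0,0]], claw=[16,16,16])

```text
time_s: 13.15
position: [0.5443, -0.1354, 0.182]
tool_rot: [[-0.915, 0.394, -0.091], [0.392, 0.919, 0.039], [0.099, 0.0, -0.995]]
ft_force: [-0.0, 0.5, 6.1]
grip_width: 0.0191
gripper_force: 49.5
```

The lid touched the floor (+6 N at the expected height). Now I release gently.

Request:
arm_command(turn=[[0,0,0],[0,0,0],[0,0,0],[0,0,0],[0,0,0],[0,0,0],[0,0,0],[0,0,0],[0,0,0],[0,0,0]], xyz=[[0,0,0],[0,0,0],[0,0,0],[0,0,0],[0,0,0],[0,0,0],[0,0,0],[0,0,0],[0,0,0],[0,0,0]], claw=[18,20,22,24,27,31,36,42,48,48], squeeze=20)

```text
time_s: 14.15
position: [0.5439, -0.1353, 0.1812]
tool_rot: [[-0.915, 0.394, -0.093], [0.392, 0.919, 0.04], [0.101, -0.0, -0.995]]
ft_force: [-0.8, -0.3, 1.3]
grip_width: 0.0481
gripper_force: 0.0
```

```bash
python3 - <<'E'
from m import *
meas([(.09,.11),(.11,.13),(.14,.155),(.193,.207)])
E
```

```text
scene 0.09 245 [-6.6  1.9  3.2] [-51.3  60.5]
scene 0.11 273 [-6.9  1.7  3.2] [-52.3  59.6]
scene 0.14 189 [-7.7  1.3  2. ] [-34.9  47.4]
scene 0.193 195 [-7.4  6.9 13.1] [-26.7  38.5]
side 0.09 289 [-1.   1.8  2.9] [-56.1  56.8]
side 0.11 359 [-6.9  1.4  2.7] [-54.7  56.4]
side 0.14 278 [-8.1  0.8  1.4] [-42.7  42.4]
side 0.193 165 [-3.7  8.8 13.3] [-38.1  28.7]
14.25 [ 0.54393427 -0.13528627  0.18119458] [-0.59945802  0.2320241  -0.39131275] 0.0
grasp pt [ 0.54569866 -0.13604186  0.20009738] a,b mm 1.8010269195383315 down in tool [-1.01019677e-01  4.19752789e-06  9.94884428e-01] n in tool [-9.94884395e-01 -2.59022481e-04 -1.01019673e-01]
```

The lid stands freely and plumb. I withdraw upward.

Request:
arm_command(turn=[[0,0,0],[0,0,0],[0,0,0],[0,0,0],[0,0,0],[0,0,0],[0,0,0],[0,0,0]], xyz=[[0,0,-0.1],[0,0,-0.2],[0,0,-0.3],[0,0,-0.5],[0,0,-0.6],[0,0,-0.5],[0,0,-0.3],[0,0,0]], claw=[48,48,48,48,48,48,48,48])

```text
time_s: 15.05
position: [0.5562, -0.1405, 0.3083]
tool_rot: [[-0.915, 0.394, -0.088], [0.392, 0.919, 0.037], [0.096, -0.0, -0.995]]
ft_force: [0.5, 1.3, -0.4]
grip_width: 0.0481
gripper_force: 0.0
```

```bash
python3 - <<'E'
from m import *
meas([(.09,.11),(.14,.155),(.185,.215)],"end")
a=cv2.imread("pics/end_scene.png");b=cv2.imread("pics/end_side.png")
cv2.imwrite("pics/g6.png",np.hstack([cv2.resize(a[70:290,190:420],(400,380)),cv2.resize(b[140:400,200:440],(400,380))]))
E
```

```text
scene 0.09 232 [-6.3  2.2  3.5] [-53.3  60.2]
scene 0.14 192 [-7.3  1.7  2.4] [-34.9  48.9]
scene 0.185 191 [-7.6  1.8  9.6] [-0.8 13.2]
side 0.09 287 [0.5 2.3 3.4] [-56.5  58.5]
side 0.14 297 [-7.5  1.5  2.2] [-43.   42.1]
side 0.185 243 [-7.2  2.1  9.5] [-8.1  8.5]
15.15 [ 0.55540894 -0.14018236  0.30537045] [ 0.30283607  0.37151218 -0.05068256] 0.0
grasp pt [ 0.55717506 -0.14093904  0.32427305] a,b mm 14.278600962552321 down in tool [-1.01126321e-01 -1.39037163e-05  9.94873593e-01] n in tool [-9.94873556e-01 -2.72189333e-04 -1.01126321e-01]
```

View pics/g6.png

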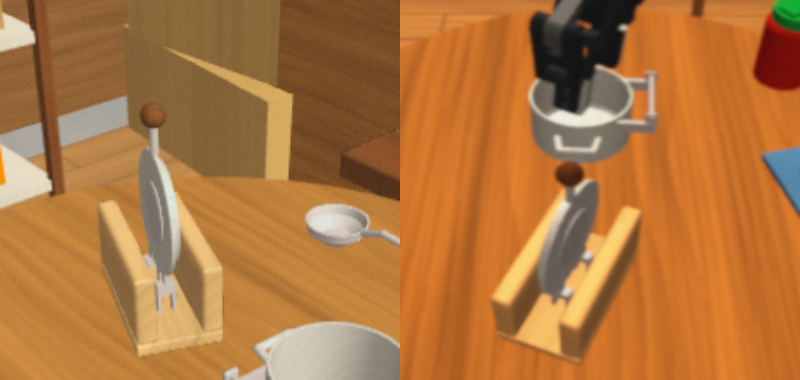

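The lid stands upright in the slot with the knob up, and the robot is well clear of it.

```bash
python3 -c "
from rig import env
print(env.close_job())"
```

```text
the job is handed in; nothing more can be done
None
```

The lid was swung upright, lifted off its hinge rod and lowered to the slot floor; it stands on edge, knob up, in the rack with the robot clear, handed in at about 15 s (no verdict was shown).

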